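# Hot plates into the annealing box

### The arm

A 6-joint arm with a two-finger parallel gripper is mounted at the origin on the work surface. World frame = base frame: x ahead of the robot, y to its left, z up, the work surface at z = 0. Lengths are in m, angles in rad, forces in N, time in s.
With the tool pointing down it reaches from about 0.325 to 0.775 m from the base axis. Payload 5.5 kg.
Tool frame: the origin (TCP) lies between the finger pads; the fingertips stand 8 mm ahead of it and the grasp point (between the pads) lies 11 mm behind it (tcp_to_tips is the distance from the TCP to the fingertips, in m); z points along the fingers, y is the direction in which the jaws open and shut (so a half turn about z gives the same grasp; the last joint's range is limited). The gripper opens to 88 mm and grips with 3 to 60 N. Pads are 20 mm wide; open, the fingers measure 115 mm over their backs; the gripper's body (75 mm by 178 mm) begins 61 mm behind the grasp point.
Start: joints at [1.056, 0.091, 1.231, -0, 1.82, -0.057], TCP at [0.265, 0.538, 0.231] pointing down, gripper open.
Joint ranges: [-2.87, 2.87], [-0.86, 2.18], [0.17, 2.46], [-1.51, 4.65], [0.06, 2.69], [-2.65, 2.65]. Speed limits (rad/s): [2.57, 2.57, 3.01, 3.14, 3.14, 3.14].

### API

Orientations are given as a unit quaternion [w, x, y, z].
In Python, from bench import * gives the robot as it stands. Calls block until the motion is done:
- move_to(position, orientation): joint-space move of the TCP to a pose.
- move_l(position, speed=0.15, orientation=None): straight line of the TCP; orientation=None keeps the orientation; speed is the mean speed in m/s.
- movej(angles): joint-space move.
- gripper_open() and close(): open the fingers fully, or close them until they stop; the grip force is fixed at half the most.
- hold(seconds).
- inverse_kinematics(position, orientation): joint angles nearest the present ones, or None.
- state(): the state.
- get_image(name): name is "scene" or "top" or "wrist"; returns a dict with "frame" (480x640x3 uint8, blue, green, red), "depth" (480x640 float32, m along the optical axis (not along the pixel's ray), 0 where there is no reading), "camera_matrix" (3x3 intrinsics, pixels), "k1" (the pictures are not rectified: a ray, as slopes to the right and down, at radius r is drawn at 1 + k1 r^2 times it, then the intrinsics apply), "view" (4x4, takes a point from world to camera coordinates). Camera axes: x right, y up, looking along -z (the intrinsics and any distortion apply to the point x, -y, -z); pixel columns grow to the right and rows downward; lengths in m; the calibration is good to about 2 mm. A picture is of the moment at which its call begins.
A pose or a line that the arm cannot do raises IKError and nothing moves.
- job_done(): hands the job in, once; it reports no verdict.
The state is a dict: "time": time; "joint_pos": joint angles; "dq": joint speeds; "joint_torque": joint torques, N m; "ee_pos": TCP position; "ee_rot": TCP orientation; "ft_force": force on the tool from outside, world axes, zero at the start; "moment": the same for the moment, N m; "finger_gap": finger opening in m.
Only numpy, scipy, OpenCV 4.12 (cv2) and the standard library are available. Lean on these libraries where they do the work, as an engineer would, in place of code of your own. Each camera call takes 0.05 s, during which the arm holds its last target. There are 200 camera calls.

### The job

Two or three plates have just been welded and must cool slowly: with the spatula slid under each one, lift every plate on the table into the open annealing box and leave it standing on its runners on the box floor, never touching the hot plates with the gripper. When all are in, put the spatula back on its cork pad as it stood, press the box's lid fully shut past its catch, and leave the other things on the table alone.

Things in the scene. Friction and masses are not known exactly. Their poses are not given: they have to be found in the camera images.
- plate1: hot flat aluminium plate 80 (its x) x 70 (its y) x 4 mm on two runner strips along its long edges, each 80 x 6 x 14 mm high: a gap 58 mm wide, 14 mm high runs right through under the plate along its x, open at both ends. 18 mm high in all, about 0.1 kg. Origin: centre of its underside (feet of the runners), z up. Slides on the blade if carried briskly. May be absent.
- plate2: hot flat aluminium plate 80 (its x) x 70 (its y) x 4 mm on two runner strips along its long edges, each 80 x 6 x 14 mm high: a gap 58 mm wide, 14 mm high runs right through under the plate along its x, open at both ends. 18 mm high in all, about 0.1 kg. Origin: centre of its underside (feet of the runners), z up. Slides on the blade if carried briskly. May be absent.
- plate3: hot flat aluminium plate 80 (its x) x 70 (its y) x 4 mm on two runner strips along its long edges, each 80 x 6 x 14 mm high: a gap 58 mm wide, 14 mm high runs right through under the plate along its x, open at both ends. 18 mm high in all, about 0.1 kg. Origin: centre of its underside (feet of the runners), z up. Slides on the blade if carried briskly. May be absent.
- spatula: 0.19 kg; stands by itself on its aluminium blade (2 mm thick, 40 mm wide); upright post handle near the back. Origin: blade underside, under the post; x along the blade to its front edge 145 mm ahead; z up the post. Heel 56 mm wide from 35 mm behind to 15 mm ahead of the post, 14 mm high at its rear. Post: neck 12 mm square up to 40 mm, then rubber grip 20 mm square to 120 mm above the underside.
- spatula_grip (a point): middle of the upper part of the spatula's rubber grip, on the post's axis, 95 mm above the blade's underside
- pad_spot (a point): the point of the cork pad (190 by 76 by 3 mm, fixed on the table) over which the spatula's post belongs; on the pad's top, on its long centre line, 55 mm behind the pad's centre; x points along the pad the way the blade points when the spatula is put away
- box: fixed steel box, 150 deep (its x) x 300 wide (its y) x 60 mm high; origin: centre of underside, x from its open front (robot side) to its back. Floor 10 mm thick; 5 mm walls at back and sides; along the open front a sill 4 mm thick rises 3 mm above the floor. Inside 141 x 290 mm: room for three plates side by side, runners along the box's x.
- box_floor (a point): middle of the box's floor, on its upper face, 10 mm above the table; axes as the box's
- lid (a joint): angle of the box's lid, rad: 0 fully shut; at the start 1.22 to 1.42 (raised, leaning a little to the front), stop at 1.5. The stiff hinge stays wherever it is left. From about 0.11 down a ball catch resists (pressing at the front edge takes about 8 N) until it gives way near 0.05 and holds the lid shut; a push with 20 N is safe.
- lid_hinge (a point): middle of the lid's hinge line (along the box's y), on the upper back edge of the box, 60 mm above the table. The lid is a 4 mm aluminium sheet, 157 mm from hinge to front, 300 mm wide, its underside on the hinge line; a skirt 32 mm high, 5 mm thick hangs from its front edge and covers the box's front when shut
- lid_edge (a point): point on the lid's outer face, at mid-width, 150 mm from the hinge line and 7 mm from the front edge; a good place to press
- magnet: bystander, to be left alone: red magnetic square, 60 by 12 by 50 mm; origin at its underside
- clamp: bystander, to be left alone: screw clamp lying flat, 160 mm long, wooden grip; origin at its underside
- hammer: bystander, to be left alone: hammer lying on the table; origin at its underside
- brush: bystander, to be left alone: brush lying on the table; origin at its underside
- jar: bystander, to be left alone: blue jar with black lid, 70 mm wide, 80 mm high; origin at its underside
- offcut: bystander, to be left alone: steel angle offcut, 90 by 30 by 32 mm; origin at its underside
- cup: bystander, to be left alone: open steel cup, 70 mm wide, 70 mm high; origin at its underside
Mind the look-alikes: they are no part of the job. What is shaped like the plate2 but purple is not meant. Of the things shaped like the part that bears pad_spot, the cork one is meant.

How it is judged:
By the outcome, as a careful person would: the job done as asked, in the order asked, and still so for the second after the job is handed in, with the robot touching nothing.
Of plate1, plate2, plate3 only 2 to 3 are there at a start; the rules pass over those that are not, and their reading is None.
At some moment in a run one of plate1, plate2, plate3 may be knocked a few centimetres aside while the robot is not near it.
It also fails if it takes over 210 s, if anything falls off the work surface, if the arm or the gripper's body presses on something with over 40 N, if the wrist force passes 120 N, or if a joint passes its speed limit or range.

## Working session

There is one attempt and no reset: what is moved stays moved. The work goes in short steps, each a Python script; the robot and the scene stay as the last script left them, time stands still between calls to the robot, and variables do not carry over. Pictures are saved under pics/ and viewed, about 12 in all and at most 16, crops included, and the job is handed in when it is done.

```bash
ls; mkdir -p pics; python3 - <<'E'
from bench import *
import cv2,numpy as np
for n in ["scene","top"]:
    d=get_image(n); cv2.imwrite(f"pics/{n}0.png",d["frame"]); np.savez(f"pics/{n}0.npz",**d)
    print(n,d["camera_matrix"].tolist(),d["k1"],d["view"].round(3).tolist())
print(state())
E
```

```text
pics
scene [[547.6354545749408, 0.0, 323.00288924795944], [0.0, 547.6354545749408, 238.8601513003906], [0.0, 0.0, 1.0]] 0.049678690440941066 [[0.769, 0.64, -0.008, -0.389], [-0.458, 0.559, 0.691, 0.185], [0.446, -0.527, 0.723, -1.811], [0.0, 0.0, 0.0, 1.0]]
top [[483.1252807892701, 0.0, 311.91897298504415], [0.0, 483.1252807892701, 233.208861584034], [0.0, 0.0, 1.0]] -0.1265510959600229 [[-0.001, -1.0, 0.004, -0.021], [0.998, -0.001, 0.07, -0.511], [-0.07, 0.004, 0.998, -1.394], [0.0, 0.0, 0.0, 1.0]]
{'time': 0.1, 'joint_pos': array([ 1.05628346e+00,  9.18175821e-02,  1.23170706e+00, -8.52953907e-06,
        1.81976038e+00, -5.66822420e-02]), 'dq': array([-0.00145923, -0.00032284, -0.00355127, -0.00131884,  0.0002576 ,
       -0.00010093]), 'joint_torque': array([ 2.32485443e-03, -4.47863245e+01, -4.07568312e+01,  6.99943118e-02,
        2.85055011e-02, -9.43362397e-05]), 'ee_pos': array([0.26508783, 0.53801855, 0.22963253]), 'ee_rot': array([-2.34429836e-04,  2.26922204e-01,  9.73912520e-01, -8.13074125e-04]), 'ft_force': array([-0.15515276,  0.25372869, -0.37688625]), 'moment': array([-0.01332772, -0.02110363, -0.03085961]), 'finger_gap': 0.08787620202227993}
```

View pics/top0.png

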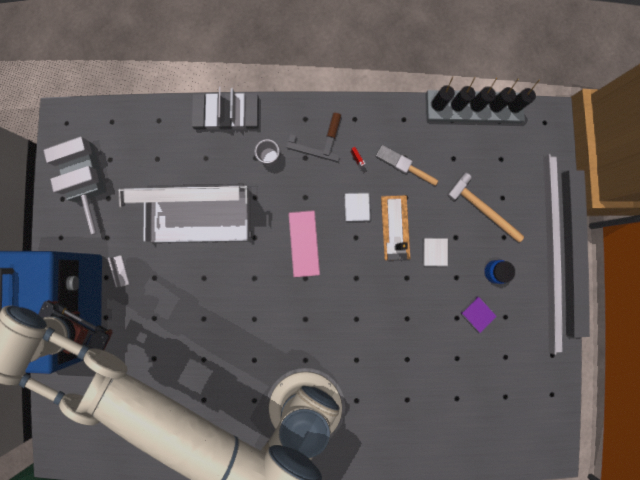

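View pics/scene0.png

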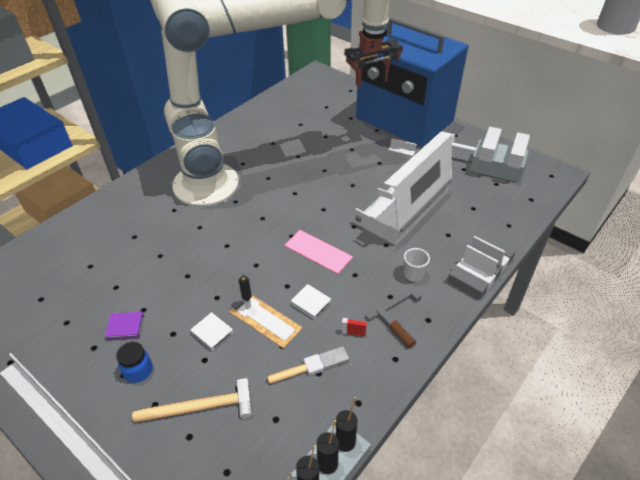

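The top view shows the box at (197,213), white plates at (357,207) and (436,252), and the spatula on its cork pad at (396,227) with the post at (400,245). There are also a pink decoy pad and a purple decoy plate. Next I'll measure.

```bash
cat > h.py <<'E'
import numpy as np,cv2
def world(d):
    K=np.array(d["camera_matrix"]);k=np.array([float(d["k1"]),0,0,0]);V=np.array(d["view"]);z=d["depth"]
    u,v=np.meshgrid(np.arange(640.),np.arange(480.))
    n=cv2.undistortPoints(np.stack([u,v],-1).reshape(-1,1,2),K,k).reshape(480,640,2)
    c=np.stack([n[...,0]*z,-n[...,1]*z,-z],-1)
    return (c-V[:3,3])@V[:3,:3]
def rect(P,m):
    """largest blob of mask m -> min-area rectangle in world xy"""
    n,l,s,_=cv2.connectedComponentsWithStats(m.astype(np.uint8)); i=1+s[1:,4].argmax()
    p=P[l==i]; (c,wh,a)=cv2.minAreaRect(p[:,:2].astype(np.float32))
    return np.round(c,4),np.round(wh,4),round(a,1),np.round(p[:,:2].mean(0),4),round(float(np.median(p[:,2])),4),len(p)
def plates(d,show=True):
    """bright grey blobs at plate height outside box/pad"""
    P=world(d);f=d["frame"].astype(int)
    m=(f.min(2)>150)&(f.max(2)-f.min(2)<40)&(P[...,2]>.011)&(P[...,2]<.026)
    n,l,s,_=cv2.connectedComponentsWithStats(m.astype(np.uint8));out=[]
    for i in range(1,n):
        if s[i,4]>250:
            r=rect(P,l==i); out.append(r)
            if show: print(s[i,:4],*r)
    return out
E
python3 - <<'E'
from h import *
d=dict(np.load("pics/top0.npz")); P=world(d); f=d["frame"].astype(int)
print("table z",[P[v,u].round(4).tolist() for u,v in [(300,300),(450,300),(130,240),(330,180),(540,330)]])
plates(d)
sub=np.zeros((480,640),bool); sub[185:270,375:418]=1
print("orange",rect(P,sub&(f[...,2]-f[...,0]>60)))
print("blade",rect(P,sub&(f.min(2)>150)))
print("post",rect(P,sub&(P[...,2]>.1)))
b=np.zeros((480,640),bool); b[178:250,110:256]=1
print("box rim",rect(P,b&(P[...,2]>.045)&(P[...,2]<.066)))
print("box all",rect(P,b&(P[...,2]>.006)&(P[...,2]<.066)))
print("lid hi",rect(P,b&(P[...,2]>.1)), P[b&(P[...,2]>.1)].max(0),P[b&(P[...,2]>.1)].min(0))
im=cv2.hconcat([cv2.resize(d["frame"][180:280,100:260],None,fx=4,fy=4),cv2.resize(d["frame"][180:280,335:455],None,fx=4,fy=4)])
im=cv2.resize(im,None,fx=.7,fy=.7);cv2.imwrite("pics/crop0.png",im)
s=np.load("pics/scene0.npz")["frame"]; cv2.imwrite("pics/crop1.png",cv2.resize(s[260:360,180:380],None,fx=4,fy=4))
E
```

```text
table z [[0.3153, 0.0136, 0.0011], [0.3129, -0.4308, 0.0036], [0.4918, 0.5261, -0.0005], [0.6713, -0.0757, 0.0002], [0.2172, -0.7135, -0.0019]]
[345 193  25  28] [ 0.5891 -0.1539] [0.0798 0.0702] 2.7 [ 0.5887 -0.1533] 0.018 624
[424 239  24  27] [ 0.4556 -0.3852] [0.0715 0.077 ] 89.2 [ 0.456  -0.3857] 0.018 615
[271 373  58  31] [0.0687 0.0224] [0.0651 0.1686] 19.3 [0.0709 0.0236] 0.014 377
orange (array([ 0.5206, -0.1594]), array([0.1883, 0.3064]), 5.7, array([ 0.5465, -0.2671]), 0.0033, 649)
blade (array([ 0.4719, -0.1859]), array([0.1296, 0.3356]), 40.7, array([ 0.5381, -0.2648]), 0.0052, 671)
post (array([ 0.4695, -0.2698]), array([0.0191, 0.0205]), 1.1, array([ 0.4686, -0.2688]), 0.1219, 64)
box rim (array([0.5428, 0.4611]), array([0.1144, 0.0076]), 1.4, array([0.5432, 0.4607]), 0.0578, 122)
box all (array([0.5568, 0.3217]), array([0.1491, 0.3264]), 3.2, array([0.5489, 0.3166]), 0.0109, 4003)
lid hi (array([0.565 , 0.2165]), array([0.5375, 0.1487]), 72.1, array([0.598 , 0.3125]), 0.2117, 1803) [0.63510746 0.4843356  1.42651703] [ 0.41160578 -0.01639461  0.10333189]
```

View pics/crop0.png

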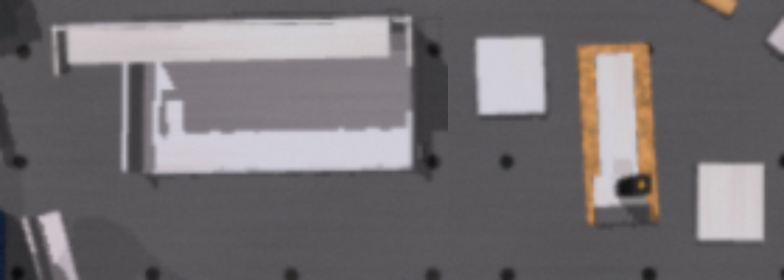

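View pics/crop1.png

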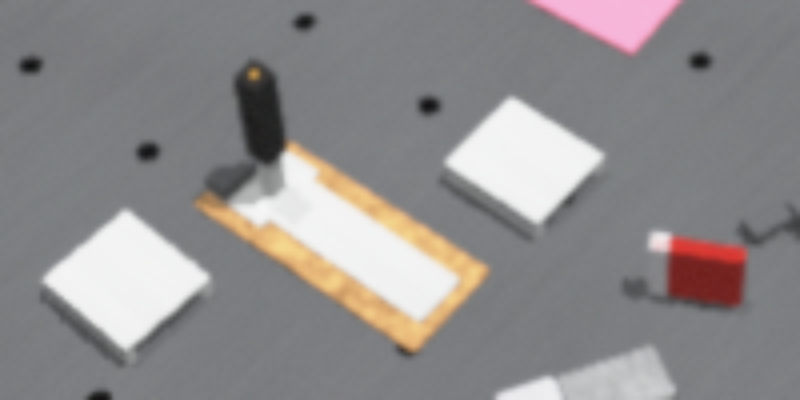

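Both plates have their 80 mm side, and so their runner gap, along world x. The dark gap opening shows on the +x face, around (570,200) in the scene crop. Next I'll refine the pad yaw and the box pose.

```bash
python3 - <<'E'
from h import *
d=dict(np.load("pics/top0.npz")); P=world(d); f=d["frame"].astype(int); Z=P[...,2]
def sub(r0,r1,c0,c1):
    s=np.zeros((480,640),bool); s[r0:r1,c0:c1]=1; return s
print("pad",rect(P,sub(185,270,375,418)&((f[...,2]-f[...,0]>40)|(f.min(2)>150))&(Z>-.004)&(Z<.012)))
print("bladefront",rect(P,sub(190,235,383,410)&(f.min(2)>150)&(f[...,2]-f[...,0]<40)&(Z>-.004)&(Z<.012)))
# front edge of box: lowest row bright, per column
pts=[]
for u in range(160,244,4):
    col=[v for v in range(225,250) if f[v,u].min()>150]; 
    v=max(col); pts.append((*P[v-1,u].round(4),))
pts=np.array(pts); print(pts[::4]); print("front fit",np.polyfit(pts[:,1],pts[:,0],1), np.polyval(np.polyfit(pts[:,1],pts[:,0],1),.31))
b=sub(195,245,140,155)&(Z>.045)&(Z<.066);p=P[b];print("L rim",p.min(0),p.max(0),np.polyfit(p[:,0],p[:,1],1))
b=sub(188,245,238,256)&(Z>.045)&(Z<.066);p=P[b];print("R rim",len(p));print(p.min(0),p.max(0),np.polyfit(p[:,0],p[:,1],1)) if len(p)>5 else 0
b=sub(180,220,112,256)&(Z>.1)&(Z<.26);p=P[b];print("lid",p.min(0),p.max(0),np.median(p,0))
for u in (160,200,235): print([P[v,u].round(3).tolist() for v in range(182,244,4)])
E
```

```text
pad (array([ 0.5312, -0.2695]), array([0.1896, 0.0797]), 2.3, array([ 0.5425, -0.2668]), 0.0041, 1374)
bladefront (array([ 0.5615, -0.2674]), array([0.1068, 0.0402]), 2.4, array([ 0.5612, -0.267 ]), 0.0051, 468)
[[0.4914 0.4308 0.0071]
 [0.4942 0.3809 0.0118]
 [0.4942 0.3329 0.0113]
 [0.4941 0.2846 0.013 ]
 [0.4943 0.2378 0.0092]
 [0.4973 0.1903 0.0096]]
front fit [-0.01977314  0.50024827] 0.49411859069866243
L rim [0.4856086  0.45717017 0.04504071] [0.59999512 0.46577645 0.0648067 ] [0.01768675 0.45112675]
R rim 95
[0.49114749 0.16232581 0.04775459] [0.63828984 0.18857674 0.06513297] [0.09232006 0.11565669]
lid [0.57244161 0.1462192  0.10333189] [0.63510746 0.4843356  0.22281323] [0.59836409 0.31218082 0.21164503]
[[0.667, 0.437, 0.003], [0.644, 0.416, 0.066], [0.608, 0.369, 0.214], [0.598, 0.369, 0.214], [0.588, 0.37, 0.208], [0.604, 0.43, 0.018], [0.593, 0.432, 0.011], [0.581, 0.431, 0.014], [0.569, 0.432, 0.009], [0.557, 0.432, 0.007], [0.545, 0.431, 0.011], [0.533, 0.431, 0.01], [0.521, 0.431, 0.007], [0.51, 0.432, 0.003], [0.497, 0.43, 0.011], [0.486, 0.433, -0.0]]
[[0.666, 0.315, 0.0], [0.626, 0.276, 0.165], [0.608, 0.265, 0.212], [0.598, 0.266, 0.207], [0.587, 0.265, 0.21], [0.604, 0.31, 0.015], [0.592, 0.311, 0.01], [0.581, 0.311, 0.007], [0.569, 0.31, 0.01], [0.557, 0.31, 0.011], [0.545, 0.311, 0.008], [0.533, 0.311, 0.007], [0.521, 0.309, 0.011], [0.509, 0.311, 0.005], [0.497, 0.308, 0.017], [0.486, 0.311, 0.001]]
[[0.666, 0.209, -0.001], [0.618, 0.175, 0.212], [0.607, 0.175, 0.213], [0.597, 0.175, 0.211], [0.588, 0.176, 0.204], [0.604, 0.206, 0.009], [0.592, 0.206, 0.01], [0.58, 0.206, 0.01], [0.568, 0.206, 0.011], [0.556, 0.205, 0.014], [0.545, 0.205, 0.01], [0.533, 0.206, 0.008], [0.521, 0.205, 0.011], [0.509, 0.205, 0.01], [0.497, 0.205, 0.009], [0.486, 0.206, 0.003]]
```

```bash
cat >> h.py <<'E'
from bench import *
def q(y): y=np.radians(y); return [0,np.cos(y/2),np.sin(y/2),0]
G=.084
def sp(x,y,b,yaw,v=.12):
    """spatula post to x,y, blade underside b, yaw deg"""
    move_l([x,y,b+G],speed=v,orientation=q(yaw))
def ax(c,yaw,s):
    a=np.radians(yaw); return c[0]+s*np.cos(a),c[1]+s*np.sin(a)
PADX,PADY,PADYAW=.4705,-.2705,2.3
BOX=(.566,.3137);BY=1.1
def st(t=""):
    s=state(); print(t,"t",round(s["time"],1),"p",s["ee_pos"].round(4),"F",s["ft_force"].round(1),"M",s["moment"].round(3),"gap",round(s["finger_gap"],4),"j6",s["joint_pos"][5].round(2))
def snap(n,name,save=True):
    d=get_image(n); cv2.imwrite(f"pics/{name}.png",d["frame"]); return d
E
python3 - <<'E'
from h import *
move_l([.265,.538,.33],speed=.2)
move_to([PADX,PADY,.28],q(PADYAW)); st("above")
snap("wrist","w1"); snap("top","t1")
d=get_image("wrist");P=world(d);Z=P[...,2]
m=(Z>.1)&(Z<.13); print(rect(P,m) if m.sum()>50 else "no post")
E
```

```text
above t 3.7 p [ 0.4709 -0.2699  0.2801] F [ 1.5  0.3 -0.6] M [0.009 0.195 0.002] gap 0.0877 j6 0.95
(array([ 0.4718, -0.2683]), array([0.0204, 0.0198]), 2.3, array([ 0.4736, -0.2681]), 0.1215, 598)
```

View pics/w1.png

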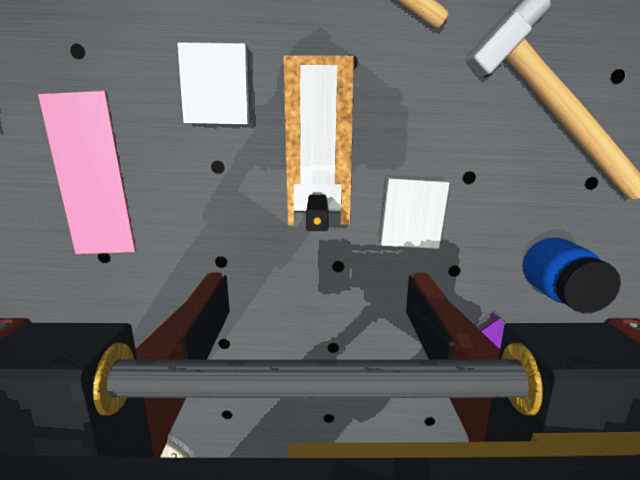

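The wrist view shows the post at (317,215), and it measures (0.472,-0.2685) with yaw 2.3°. The plates are at (213,83) and (416,212). Next I'll grasp and lift the spatula, checking the plates from the top camera as I go.

```bash
sed -i 's/^PADX.*/PADX,PADY,PADYAW=.472,-.2690,2.3/' h.py; python3 - <<'E'
from h import *
print("wrist plates");plates(get_image("wrist"))
move_l([PADX,PADY,.003+G],speed=.15); close(); hold(.2); st("closed")
sp(PADX,PADY,.06,PADYAW,.08); hold(.3); st("lifted")
d=snap("top","t2"); print("top plates");plates(d); snap("wrist","w2"); snap("scene","s2")
E
```

```text
wrist plates
[474   0  76  73] [ 0.6532 -0.4604] [0.0251 0.0866] 50.1 [ 0.6515 -0.4584] 0.0247 1789
[177  43  70  81] [ 0.5907 -0.1511] [0.0801 0.0722] 0.8 [ 0.5917 -0.1517] 0.0169 5271
[381 179  68  69] [ 0.4571 -0.3838] [0.072  0.0792] 89.1 [ 0.4584 -0.3831] 0.0171 3944
closed t 6.6 p [ 0.472  -0.269   0.0869] F [ 0.5  0.5 -1.6] M [-0.018  0.088  0.014] gap 0.0199 j6 0.95
lifted t 7.7 p [ 0.4718 -0.2689  0.1435] F [ 0.3  0.4 -1.8] M [-0.03   0.121  0.026] gap 0.02 j6 0.95
top plates
[345 193  25  28] [ 0.5893 -0.154 ] [0.0782 0.0701] 3.6 [ 0.5894 -0.1533] 0.0182 613
```

```bash
cat >> h.py <<'E'
def blade():
    """tilt of the blade from the wrist camera: fit plane z over distance from post"""
    d=get_image("wrist");P=world(d);e=state();p=e["ee_pos"];w=e["ee_rot"];a=2*np.arctan2(w[2],w[1]);b=p[2]-G
    s=(P[...,0]-p[0])*np.cos(a)+(P[...,1]-p[1])*np.sin(a);t=-(P[...,0]-p[0])*np.sin(a)+(P[...,1]-p[1])*np.cos(a)
    m=(abs(P[...,2]-b)<.02)&(s>.03)&(s<.16)&(abs(t)<.03)
    if m.sum()<50: print("no blade");return
    c=np.polyfit(s[m],P[...,2][m]-b,1); print("blade tilt deg",np.degrees(c[0]).round(2),"z off at 0.1",np.polyval(c,.1).round(4),"front",np.percentile(s[m],99.5).round(4),"t range",np.percentile(t[m],[1,99]).round(4))
E
python3 - <<'E'
from h import *
blade()
c=(.590,-.1527);y=2.2
x0=ax(c,y,-.205)
sp(*x0,.06,y,.15); sp(*x0,.006,y,.08); hold(.2); st("low"); blade()
snap("wrist","w3"); print("wrist plates");plates(get_image("wrist"))
E
```

```text
blade tilt deg -0.01 z off at 0.1 0.001 front 0.1437 t range [-0.0186  0.0207]
low t 10.0 p [ 0.3855 -0.1607  0.0907] F [ 0.1 -0.7 -1.7] M [ 0.009  0.088 -0.034] gap 0.02 j6 1.06
blade tilt deg -1.0 z off at 0.1 -0.0018 front 0.1523 t range [-0.0294  0.0294]
wrist plates
[610 108  30 110] [ 0.4481 -0.3496] [0.0692 0.0208] 15.8 [ 0.4406 -0.3546] 0.0171 1695
```

View pics/w3.png

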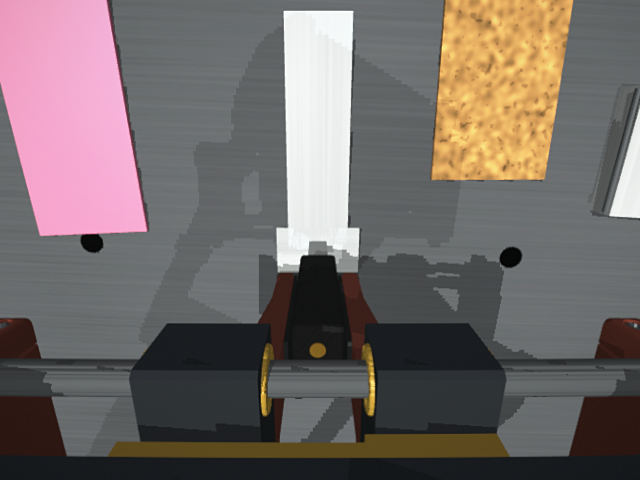

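The blade is straight and level, with its front at about (318,11). Next I'll check plate1 from the top camera, slide under and lift.

```bash
python3 - <<'E'
from h import *
r=[p for p in plates(get_image("top")) if np.hypot(p[0][0]-.59,p[0][1]+.153)<.06]
c=(.590,-.1527);y=2.2
if r and np.hypot(r[0][0][0]-.590,r[0][0][1]+.1535)<.004:
    sp(*ax(c,y,-.14),.006,y,.08); st("mid")
    sp(*ax(c,y,-.08),.006,y,.06); st("in")
    sp(*ax(c,y,-.08),.035,y,.03); hold(.3); st("up"); blade()
    d=snap("wrist","w4"); plates(d); snap("scene","s4")
else: print("plate moved/hidden",r)
E
python3 -c "
import cv2
a=cv2.imread('pics/w4.png');b=cv2.imread('pics/s4.png')
cv2.imwrite('pics/m4.png',cv2.hconcat([cv2.resize(a,(400,300)),cv2.resize(b[200:380,160:400],(400,300))]))"
```

```text
[345 193  25  28] [ 0.5892 -0.154 ] [0.078 0.071] 3.3 [ 0.5895 -0.1534] 0.0181 618
[424 239  24  27] [ 0.4556 -0.385 ] [0.0717 0.077 ] 89.2 [ 0.4558 -0.3855] 0.0182 606
mid t 11.2 p [ 0.4498 -0.1581  0.0899] F [ 0.8 -0.2 -2.3] M [-0.011  0.156 -0.028] gap 0.0197 j6 1.12
in t 12.3 p [ 0.5098 -0.1558  0.09  ] F [-0.8 -0.5 -1.8] M [ 0.022  0.151 -0.028] gap 0.0194 j6 1.17
up t 13.8 p [ 0.51   -0.1558  0.1189] F [ 0.3 -0.6 -3.4] M [-0.03   0.239  0.006] gap 0.0199 j6 1.17
blade tilt deg -1.17 z off at 0.1 0.0039 front 0.1436 t range [-0.0292  0.0292]
[549 265  91  93] [ 0.4569 -0.3809] [0.0675 0.0808] 88.4 [ 0.4624 -0.3742] 0.0171 5613
```

View pics/m4.png

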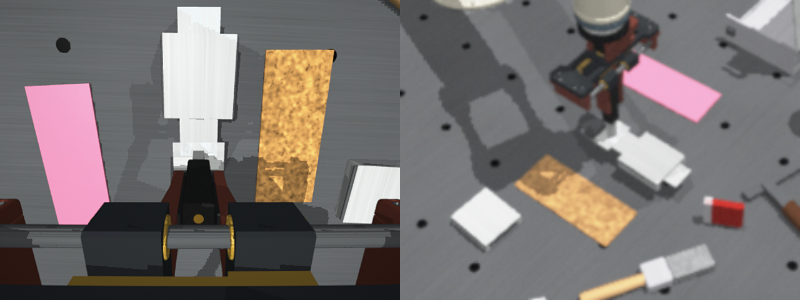

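Plate1 rides squarely on the blade, with its centre about 80 mm ahead of the post. Next I'll carry it to the box.

```bash
cat >> h.py <<'E'
def bx(x,y):
    a=np.radians(BY); return BOX[0]+x*np.cos(a)-y*np.sin(a),BOX[1]+x*np.sin(a)+y*np.cos(a)
def tiploaded():
    d=get_image("wrist");P=world(d);e=state();p=e["ee_pos"];w=e["ee_rot"];a=2*np.arctan2(w[2],w[1]);b=p[2]-G
    s=(P[...,0]-p[0])*np.cos(a)+(P[...,1]-p[1])*np.sin(a);t=-(P[...,0]-p[0])*np.sin(a)+(P[...,1]-p[1])*np.cos(a);z=P[...,2]-b
    m=(abs(t)<.045)&(z>.0)&(z<.015)&(s>.02)&(s<.16)
    pl=m&(abs(t)>.024); print("plate s",np.percentile(s[pl],[2,98]).round(4),"t",np.percentile(t[pl],[1,99]).round(4) , "plate z slope deg",np.degrees(np.polyfit(s[pl],z[pl],1)[0]).round(2), "zmean",z[pl].mean().round(4))
E
python3 - <<'E'
from h import *
e=state()["ee_pos"]
sp(e[0],e[1],.05,2.2,.05); tiploaded()
sp(.40,-.10,.05,2.2,.1)
sp(*bx(-.225,-.085),.05,BY,.1); hold(.2); tiploaded(); st("at box")
snap("wrist","w5"); 
E
```

```text
plate s [0.0432 0.1199] t [-0.0365  0.0378] plate z slope deg -0.02 zmean 0.0054
plate s [0.0405 0.1174] t [-0.0375  0.0368] plate z slope deg -0.51 zmean 0.0043
at box t 19.5 p [0.3427 0.2243 0.134 ] F [-0.1  0.3 -3. ] M [ 0.012  0.23  -0.006] gap 0.0202 j6 2.05
```

View pics/w5.png

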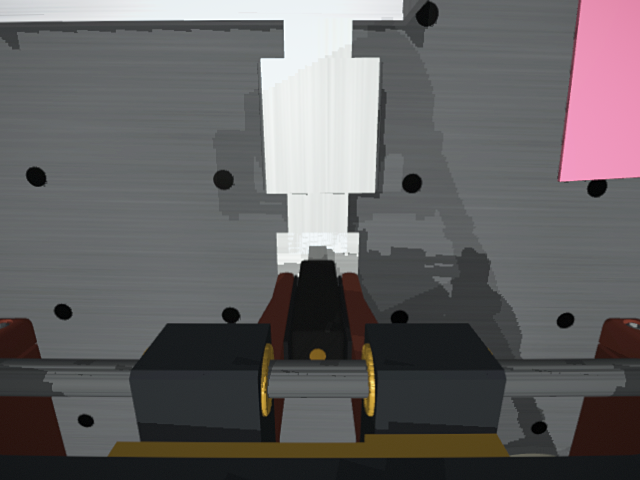

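```bash
python3 - <<'E'
from h import *
d=get_image("wrist");P=world(d)
for v in (4,10,15,18): print(v,[(u,P[v,u].round(4).tolist()) for u in (20,200,385,395,400,403,406)])
print([P[v,200].round(4).tolist() for v in range(14,32,2)])
E
```

```text
4 [(20, [0.5003, 0.432, 0.0091]), (200, [0.5012, 0.3083, 0.009]), (385, [0.5033, 0.1829, 0.0093]), (395, [0.5034, 0.1762, 0.0096]), (400, [0.5036, 0.1726, 0.009]), (403, [0.5031, 0.171, 0.0111]), (406, [0.5001, 0.1712, 0.0213])]
10 [(20, [0.4965, 0.4325, 0.0095]), (200, [0.4976, 0.3085, 0.0092]), (385, [0.5001, 0.1824, 0.0079]), (395, [0.5003, 0.1755, 0.0077]), (400, [0.5002, 0.1722, 0.0082]), (403, [0.499, 0.1711, 0.0128]), (406, [0.4972, 0.1705, 0.0194])]
15 [(20, [0.4926, 0.4306, 0.0127]), (200, [0.4939, 0.308, 0.0116]), (385, [0.4958, 0.1829, 0.0124]), (395, [0.496, 0.1762, 0.0124]), (400, [0.4961, 0.1728, 0.0123]), (403, [0.4958, 0.171, 0.0134]), (406, [0.4937, 0.1707, 0.0213])]
18 [(20, [0.4912, 0.4321, 0.0113]), (200, [0.4921, 0.3081, 0.0116]), (385, [0.4941, 0.1827, 0.0119]), (395, [0.4942, 0.176, 0.0123]), (400, [0.4945, 0.1725, 0.0114]), (403, [0.4938, 0.171, 0.0141]), (406, [0.4934, 0.1694, 0.016])]
[[0.4944, 0.3078, 0.0119], [0.4932, 0.3079, 0.012], [0.4921, 0.3081, 0.0116], [0.4912, 0.3086, 0.01], [0.491, 0.31, 0.0058], [0.4912, 0.3117, 0.0001], [0.4905, 0.3126, -0.0025], [0.4891, 0.3125, -0.0018], [0.4874, 0.3121, -0.0003]]
```

```bash
sed -i 's/^BOX=.*;/BOX=(.566,.3155);/' h.py; cat >> h.py <<'E'
def place(lane):
    sp(*bx(-.225,lane),.038,BY,.06)
    sp(*bx(-.088,lane),.038,BY,.07); hold(.3); tiploaded()
    sp(*bx(-.088,lane),.0175,BY,.02); hold(.4); st("down")
    sp(*bx(-.26,lane),.0175,BY,.07); st("out"); sp(*bx(-.26,lane),.06,BY,.12)
    d=get_image("wrist"); plates(d)
def boxview(name):
    d=snap("top",name);P=world(d);f=d["frame"].astype(int);return d,P,f
E
python3 - <<'E'
from h import *
place(-.085)
d=snap("wrist","w6");d=snap("top","t6");plates(d);d=snap("scene","s6")
a=cv2.imread('pics/w6.png');b=cv2.imread('pics/s6.png');t=cv2.imread('pics/t6.png')
cv2.imwrite('pics/m6.png',cv2.hconcat([cv2.resize(a,(400,300)),cv2.resize(b[120:270,300:500],(400,300))]))
E
```

```text
plate s [0.0405 0.1173] t [-0.0375  0.0368] plate z slope deg -0.53 zmean 0.0043
down t 24.0 p [0.4797 0.2288 0.1015] F [-0.2  0.6 -1.7] M [0.097 0.132 0.017] gap 0.0198 j6 1.93
out t 26.6 p [0.3078 0.2255 0.1015] F [-0.9  0.5 -1.9] M [-0.004  0.116  0.015] gap 0.02 j6 2.09
[424 239  24  27] [ 0.4552 -0.3856] [0.0715 0.0768] 89.7 [ 0.4561 -0.3855] 0.0184 610
```

View pics/m6.png

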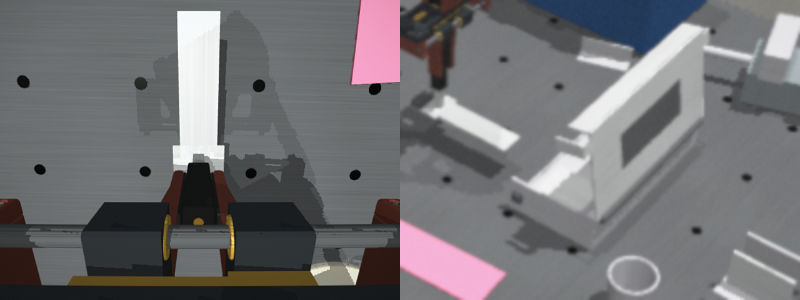

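Plate1 has left the blade and stands in the box. Next is plate2.

```bash
python3 - <<'E'
from h import *
c=(.4565,-.3845);y=-.7
sp(.40,-.08,.06,1,.2); sp(*ax(c,y,-.205),.06,y,.18); sp(*ax(c,y,-.205),.006,y,.08)
d=get_image("top"); r=[p for p in plates(d) if np.hypot(p[0][0]-c[0],p[0][1]-c[1])<.08]
# plate in box check
P=world(d);Z=P[...,2]; m=(Z>.022)&(Z<.034)&(P[...,0]>.49)&(P[...,0]<.63)&(P[...,1]>.17)&(P[...,1]<.46); print("in box",rect(P,m)); cv2.imwrite("pics/t7.png",d["frame"])
w=get_image("wrist"); plates(w); cv2.imwrite("pics/w7.png",w["frame"])
if r and np.hypot(r[0][0][0]-.4555,r[0][0][1]+.3853)<.004:
    sp(*ax(c,y,-.14),.006,y,.08); st("mid")
    sp(*ax(c,y,-.08),.006,y,.06); st("in")
    sp(*ax(c,y,-.08),.035,y,.03); hold(.3); st("up")
    sp(*ax(c,y,-.08),.05,y,.05); tiploaded(); snap("wrist","w8")
else: print("plate moved/hidden",r)
E
```

```text
[424 239  24  27] [ 0.4553 -0.3855] [0.0717 0.0768] 89.4 [ 0.4561 -0.3856] 0.0184 615
in box (array([0.5562, 0.2283]), array([0.0801, 0.0756]), 0.1, array([0.5558, 0.2271]), 0.0277, 669)
mid t 32.9 p [ 0.3163 -0.3828  0.0899] F [ 0.6 -0.2 -2.1] M [0.022 0.122 0.016] gap 0.02 j6 0.63
in t 34.1 p [ 0.3763 -0.3835  0.09  ] F [-1.1  0.  -2.7] M [-0.012  0.159 -0.016] gap 0.0194 j6 0.72
up t 35.5 p [ 0.3765 -0.3835  0.1189] F [-0.1 -0.6 -3.6] M [ 0.011  0.231 -0.022] gap 0.0199 j6 0.73
plate s [0.0431 0.1196] t [-0.0363  0.0379] plate z slope deg -0.49 zmean 0.0048
```

Plate1 in the box measures z 0.0277 (expected 0.028) at (0.556,0.228). Plate2 is on the blade, so next I'll carry it over.

```bash
python3 - <<'E'
from h import *
sp(.40,-.08,.05,0,.1); sp(.335,.12,.05,BY,.1); sp(*bx(-.225,.085),.05,BY,.1); hold(.2); tiploaded(); st("at box")
place(.085)
sp(.34,.12,.06,BY,.2)
sp(.40,-.08,.06,BY,.2)
d=snap("top","t9"); plates(d); P=world(d);Z=P[...,2]
m=(Z>.022)&(Z<.034)&(P[...,0]>.49)&(P[...,0]<.63)&(P[...,1]>.17)&(P[...,1]<.455)
for s in (m&(P[...,1]>.315),m&(P[...,1]<.315)): print("in box",rect(P,s))
E
```

```text
plate s [0.043  0.1194] t [-0.0362  0.0381] plate z slope deg -0.54 zmean 0.0043
at box t 44.6 p [0.3394 0.3961 0.134 ] F [-0.4 -0.9 -3.2] M [0.018 0.198 0.028] gap 0.02 j6 2.35
plate s [0.043  0.1192] t [-0.0361  0.0381] plate z slope deg -0.51 zmean 0.0042
down t 49.0 p [0.4764 0.3988 0.1015] F [ 0.2 -0.1 -1.2] M [-0.02   0.181  0.013] gap 0.0199 j6 2.19
out t 51.6 p [0.3046 0.3955 0.1015] F [-0.1 -0.1 -2. ] M [ 0.021  0.083 -0.049] gap 0.0199 j6 2.4
in box (array([0.5552, 0.3976]), array([0.0729, 0.0777]), 89.9, array([0.5549, 0.3974]), 0.0276, 618)
in box (array([0.5562, 0.2281]), array([0.0803, 0.0749]), 1.0, array([0.5562, 0.227 ]), 0.0279, 666)
```

View pics/t9.png

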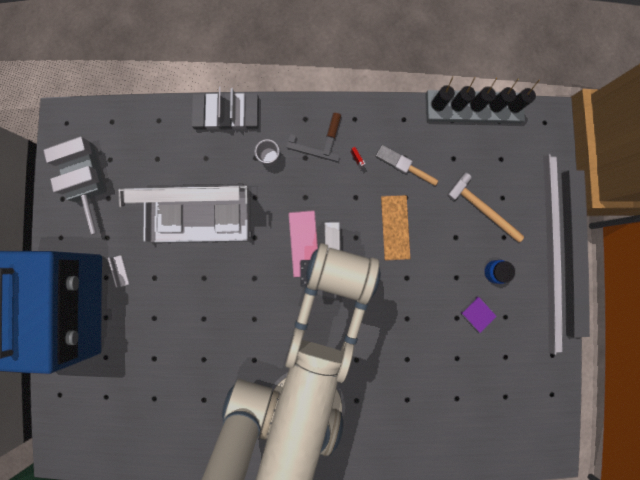

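Both plates stand in the box at (172,218) and (227,218), and the formerly hidden table areas hold no third plate. Next I'll return the spatula.

```bash
python3 - <<'E'
from h import *
d=get_image("top");P=world(d);f=d["frame"].astype(int);s=np.zeros((480,640),bool);s[185:270,375:418]=1
r=rect(P,s&(f[...,2]-f[...,0]>40)&(abs(P[...,2])<.012));print("pad",r); a=np.radians(2.3);print("spot",r[0][0]-.055*np.cos(a),r[0][1]-.055*np.sin(a))
sp(PADX,PADY,.06,PADYAW,.15); w=get_image("wrist");P=world(w);f=w["frame"].astype(int)
sp(PADX,PADY,.012,PADYAW,.08); sp(PADX,PADY,.0035,PADYAW,.02); hold(.3); st("on pad")
gripper_open(); hold(.3); move_l([PADX,PADY,.28],speed=.15); hold(.3)
w=snap("wrist","w10");P=world(w);Z=P[...,2];f=w["frame"].astype(int);s=np.zeros((480,640),bool);s[:260,260:380]=1
m=(Z>.1)&(Z<.13); print("post",rect(P,m)); o=s&(f[...,2]-f[...,0]>40)&(abs(Z)<.012)
r=rect(P,s&((f[...,2]-f[...,0]>40)|(f.min(2)>150))&(Z>-.003)&(Z<.02));print("pad+blade",r)
b=s&(f.min(2)>150)&(f[...,2]-f[...,0]<40)&(Z<.012)&(P[...,0]>.52)&(Z>0);print("blade",rect(P,b))
E
```

```text
pad (array([ 0.5304, -0.27  ]), array([0.1926, 0.0801]), 2.5, array([ 0.5293, -0.2689]), 0.0031, 1653)
spot 0.47544430826870543 -0.2722072485892908
on pad t 58.2 p [ 0.472  -0.269   0.0876] F [-0.9 -0.5 -0.9] M [-0.009  0.129 -0.055] gap 0.0196 j6 0.95
post (array([ 0.4692, -0.2678]), array([0.0196, 0.0195]), 2.4, array([ 0.4708, -0.2677]), 0.1217, 567)
pad+blade (array([ 0.5306, -0.2671]), array([0.1915, 0.0779]), 2.6, array([ 0.5444, -0.2668]), 0.003, 10389)
blade (array([ 0.5663, -0.2643]), array([0.0934, 0.0404]), 1.6, array([ 0.5677, -0.264 ]), 0.0041, 3099)
```

View pics/w10.png

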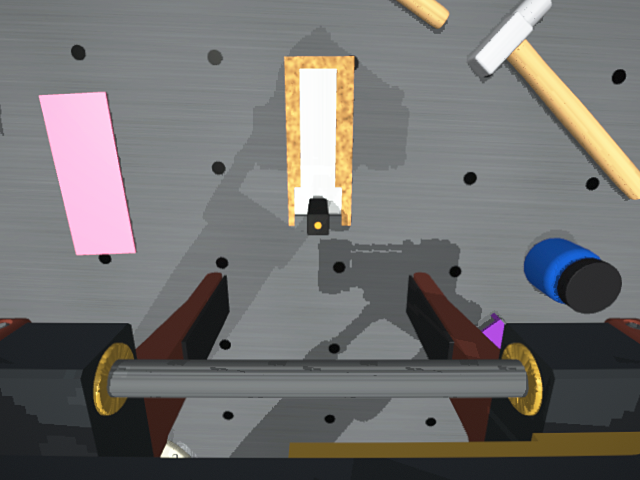

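The spatula is standing, but about 3 mm further back than it was at the start (post row 219, was 215). I'll regrasp it and nudge it forward.

```bash
python3 - <<'E'
from h import *
x=.470
move_l([x,PADY,.0035+G],speed=.15); close(); hold(.2)
sp(x,PADY,.009,PADYAW,.03); sp(x+.0035,PADY,.009,PADYAW,.03); sp(x+.0035,PADY,.0033,PADYAW,.02); hold(.3); st("pad")
gripper_open(); hold(.3); move_l([PADX,PADY,.28],speed=.15); hold(.3)
w=snap("wrist","w11");P=world(w);Z=P[...,2]
print("post",rect(P,(Z>.1)&(Z<.13)))
# lid geometry from top image
d=get_image("top");P=world(d);Z=P[...,2];m=(Z>.09)&(Z<.26)&(P[...,1]>.1)&(P[...,1]<.5)&(P[...,0]>.54)&(P[...,0]<.66)
p=P[m];print("lid",p.min(0),p.max(0),len(p))
print("IK",[inverse_kinematics(q_p,q(90)) is not None for q_p in ([.62,.31,.25],[.56,.31,.23],[.50,.31,.09])])
E
```

```text
pad t 65.4 p [ 0.4736 -0.2691  0.0874] F [ 1.6 -0.5  0.1] M [-0.118  0.028  0.041] gap 0.0199 j6 0.95
post (array([ 0.4728, -0.268 ]), array([0.0196, 0.0199]), 2.5, array([ 0.4744, -0.2679]), 0.1216, 586)
lid [0.57222328 0.14601276 0.09097597] [0.636974   0.48476192 0.22279749] 1793
IK [True, True, True]
```

```bash
cat > lid.py <<'E'
from h import *
YW=BY
def lidpt(r,th,off,yb=0):
    """tip-centre target over lid outer face -> TCP"""
    x=.075-r*np.cos(th)+off*np.sin(th); z=.060+r*np.sin(th)+off*np.cos(th)
    X,Y=bx(x,yb); return [X,Y,z+.008]
def F(): return state()["ft_force"]
E
python3 - <<'E'
from lid import *
move_l([PADX,PADY,.34],speed=.2); close()
X,Y=bx(.115,0)
move_to([X,Y,.32],q(BY)); st("behind")
move_l([X,Y,.195],speed=.1); st("low"); f0=F()
for th in (1.4,1.3,1.2,1.1,1.0,.9,.8):
    move_l(lidpt(.138,th,.006),speed=.08); f=F()-f0; print(th,f.round(1))
    if np.linalg.norm(f)>25: print("STOP");break
snap("scene","s12"); st()
E
```

```text
behind t 72.7 p [0.6814 0.3163 0.3206] F [0.2 0.1 0.2] M [0.032 0.153 0.015] gap 0.0003 j6 1.94
low t 74.1 p [0.6813 0.3178 0.1961] F [ 0.7 -0.3 -0.5] M [-0.014  0.131 -0.012] gap 0.0004 j6 1.94
1.4 [-0.8  0.4 -0.4]
1.3 [-0.1  0.   0.4]
1.2 [-0.1 -0.2  0.2]
1.1 [-1.3 -0.3  0.3]
1.0 [-0.5  1.2  1. ]
0.9 [-1.6 -0.4  0.9]
0.8 [-1.5  0.1  0.8]
 t 77.0 p [0.5493 0.3152 0.1713] F [ 0.3 -0.1  0.5] M [-0.009  0.129 -0.031] gap 0.0006 j6 2.02
```

View pics/s12.png

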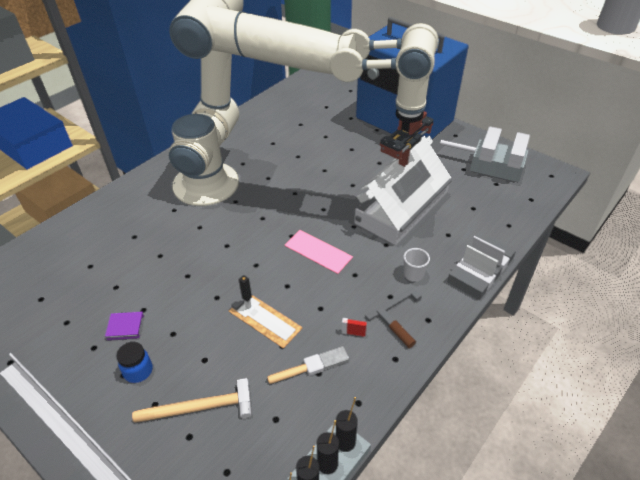

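The lid is swinging down, with its front edge near (400,165), and the forces are small. I'll continue and press it past the catch.

```bash
python3 - <<'E'
from lid import *
f0=np.array([.7,-.3,-.5])
for th in (.7,.6,.5,.4,.3,.22,.16,.12):
    move_l(lidpt(.142,th,.005),speed=.08); f=F()-f0; print(th,f.round(1))
    if np.linalg.norm(f)>25: print("STOP");break
p=lidpt(.145,.10,.004)
z=p[2]
while z>.066:
    move_l([p[0],p[1],z],speed=.02); hold(.1); f=F()-f0; print(round(z,4),state()["ee_pos"][2].round(4),f.round(1))
    if f[2]>17: break
    z-=.001
E
```

```text
0.7 [-0.8  0.2  0.4]
0.6 [-0.8  0.4  0.7]
0.5 [-0.1 -0.5  1.3]
0.4 [-0.8  0.1  0.2]
0.3 [-0.8  1.4  0. ]
0.22 [-1.2  0.6  0.7]
0.16 [-0.8  0.8  1.3]
0.12 [-0.8 -0.5  0.6]
0.0865 0.087 [2.1 1.  3.8]
0.0855 0.0864 [1.  0.4 5.5]
0.0845 0.0857 [-0.2  0.3  7.2]
0.0835 0.0845 [ 0.2 -0.1  7. ]
0.0825 0.0831 [0.1 0.1 6.1]
0.0815 0.0814 [-0.8  1.6  3.5]
0.0805 0.0798 [0.  1.5 0.8]
0.0795 0.0791 [-0.3  0.3  0.7]
0.0785 0.0784 [-0.2  0.2 -0.6]
0.0775 0.0774 [-1.1  0.6  0.4]
0.0765 0.0764 [ 0.2 -0.   0.4]
0.0755 0.0754 [-0.1  0.3  0.1]
0.0745 0.0744 [-0.9  1.3 -0. ]
0.0735 0.0734 [-0.1  0.6  1.1]
0.0725 0.0724 [-0.6  0.8 -0.1]
0.0715 0.0722 [-2.2 -0.9  6.5]
0.0705 0.0722 [-4.4 -3.  10.2]
0.0695 0.0721 [-6.  -3.1 13.5]
0.0685 0.0721 [-9.2 -3.7 16.9]
0.0675 0.072 [-10.   -5.6  22.1]
```

The catch peaked near 7 N and gave way. The hard stop came at TCP z 0.072, as expected for a shut lid. I'll retract and do the final check.

```bash
python3 - <<'E'
from lid import *
p=state()["ee_pos"]; move_l([p[0],p[1],.30],speed=.12); move_to([.42,.0,.35],q(BY)); hold(.5); st()
d=snap("top","t13");P=world(d);Z=P[...,2];plates(d)
m=(Z>.05)&(Z<.09)&(P[...,0]>.45)&(P[...,0]<.66)&(P[...,1]>.12)&(P[...,1]<.5);p=P[m]
c=np.linalg.lstsq(np.c_[p,np.ones(len(p))][:,[0,1,3]],p[:,2],rcond=None)[0];print("lid",rect(P,m),"tilt rad",-c[0].round(4))
print("post",rect(P,(Z>.1)&(Z<.13)&(P[...,1]<-.2)&(P[...,1]>-.32)&(P[...,0]>.4)))
snap("scene","s13")
a=cv2.imread('pics/t13.png');b=cv2.imread('pics/s13.png')
cv2.imwrite('pics/m13.png',cv2.hconcat([cv2.resize(a,(400,300)),cv2.resize(b,(400,300))]))
E
```

```text
t 90.4 p [4.201e-01 2.000e-04 3.500e-01] F [-0.8  0.9 -0.7] M [-0.015  0.149 -0.013] gap 0.0006 j6 1.47
lid (array([0.5655, 0.3141]), array([0.1694, 0.3367]), 0.8, array([0.5631, 0.3133]), 0.064, 6193) tilt rad -0.0015
post (array([ 0.4697, -0.2693]), array([0.0191, 0.0209]), 0.5, array([ 0.4693, -0.2684]), 0.1229, 66)
```

View pics/m13.png

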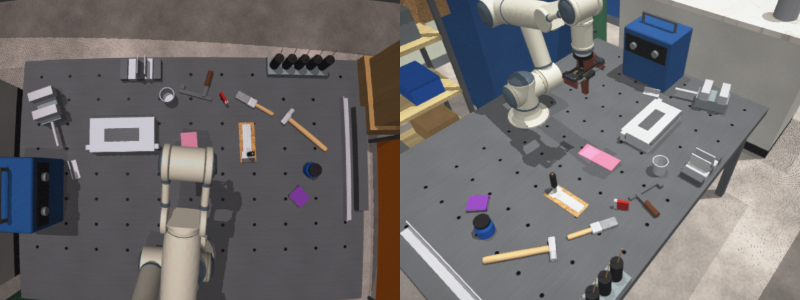

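The lid is flat and shut, the spatula is on its pad, and the other things on the table look unmoved. Handing in.

```bash
python3 -c "
from bench import *
print(job_done())"
```

```text
the job is handed in; nothing more can be done
None
```

The job is done and handed in at about 90 s of the 210 s allowed. Only two plates were on the table. I lifted both into the box on the spatula, put the spatula back on its cork pad and pressed the lid shut.

- **Plates:** before the lid was shut, both stood flat on the box floor, their tops measuring 27.6 and 27.9 mm high (28 expected). I did not check them again after closing, and neither was knocked aside during the run.
- **Spatula:** it had slipped about 3 mm in the grip, so its first set-down was slightly too far back. I regrasped it and moved it forward; the post is now within about 1 mm of where it started, at the same yaw.
- **Lid:** the catch gave way at about 7 N, and the lid then stopped hard at the expected shut height. I pressed on to about 22 N vertically, slightly over the 20 N stated as safe. The last picture shows it flat (tilt about 0.0015 rad, top at 64 mm).
- **Other things on the table:** they look unmoved in the last pictures; I did not measure them.
- **One mismatch:** the pad-spot position worked out from the pad's outline lies about 3–4 mm from where the spatula first stood. I used the starting position.

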